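# Empty a tilt-out tube bin into a tray

### The arm

A 7-joint arm with a two-finger parallel gripper is mounted at the origin on a cart in front of the work surface, level with it; the furniture and walls round the work are solid. World frame = base frame: x ahead of the robot, y to its left, z up, the work surface at z = 0. Lengths are in m, angles in rad, forces in N, time in s.
With the tool pointing down it reaches from about 0.425 to 0.875 m from the base axis. Payload 9.9 kg.
Tool frame: the origin (TCP) lies at the very end of the fingers, on their centre line; the grasp point (between the pads) lies 19 mm behind it; z points along the fingers, x is the direction in which the jaws open and shut, and the axes are right-handed (so a half turn about z gives the same grasp; the last joint's range is limited). The gripper opens to 85 mm and grips with 20 to 120 N. Pads are 22 mm wide; open, the fingers measure 114 mm over their backs; the gripper's body (76 mm by 85 mm) begins 54 mm behind the grasp point. The pads swing forward as they close: fully open they stand 13 mm farther back than shut.
Start: joints at [1.13, 0.576, 0.025, 1.437, -0.015, 1.129, -0.057], TCP at [0.236, -0.632, 0.231] pointing down, gripper open.
Joint ranges: [-2.76, 2.76], [-0.34, 2.15], [-1.52, 1.57], [0.19, 2.46], [-1.09, 4.23], [0.17, 1.99], [-2.82, 2.82]. Speed limits (rad/s): [2.22, 2.22, 3.01, 3.01, 3.14, 3.14, 3.14].

### API

Orientations are given as a unit quaternion [x, y, z, w].
In Python, from cell import robot gives the robot as it stands.
- The arm moves only by the tool jog_arm, never from a script. Its argument "motion" is text: rows parted by semicolons, each of 7 numbers parted by spaces: the opening, from -1 (shut) to 1 (fully open), then the shift along the tool's x, y, z in m, then the turn, a rotation vector about the tool's x, y, z in degrees. In form: jaw x y z wx wy wz; .... A call has 1 to 20 rows; each row is the pose to reach, as a shift and turn from the pose commanded when the call began, along the tool's axes at that moment; what a row does not reach only later rows make up. A row lasts 1/12 s, in which the tool goes at most 41.7 mm and 7.16 degrees, less where a joint would pass 70% of its speed; a pose out of reach is approached as far as the arm can. A call with a gripper value outside its range is refused whole. The fingers move at their own pace and stop on an object; the grip force is fixed at half the most. Time passes only in rows, so rows that repeat a pose let the fingers close. It gives the time, the measured TCP pose, the force and the opening at its end, in the units of the state.
- robot.sense(): the state, without advancing time (a new reading comes with each control period).
- robot.camera(name): name is "side" or "top"; returns a dict with "img" (420x560x3 uint8, red, green, blue), "vfov" (degrees; the focal length in pixels is half the picture's height over the tangent of half this angle, whatever the lens; pixels are square), "cx", "cy" (the principal point, pixels), "extrinsics" (4x4, takes a point from camera to world coordinates). Camera axes: x right, y down, z forward; pixel columns grow to the right and rows downward; lengths in m; the calibration is good to about 2 mm. A picture is of the moment at which its call begins. There is no depth.
- robot.close_job(): hands the job in, once; it reports no verdict.
Trained networks look in the newest picture that a camera, given by its name, has taken for a name from the list of things; names that differ only in an ending like _2 or _b are one class to them, and where a whole thing is asked for, a point or a joint stands for the part that bears it (a point fixed in the world has none). Each returns a list of dicts, best first, with "conf" (0 to 1); they miss things now and then, are a little off and sometimes report something else, mostly with a low value. They report only what shows in the picture. A call takes as long as a camera call.
- robot.masks_of(camera, name): "pixels" (420x560 bool, what is visible of it) and "box" ([left, top, width, height] in pixels, round what is visible of it).
- robot.place_of(camera, name): "at" ([column, row] in pixels: a listed point, or the origin of a listed thing).
The state is a dict: "clock": time; "joint_positions": joint angles; "qvel": joint speeds; "tau": joint torques, N m; "tcp_pos": TCP position; "orientation": TCP orientation; "wrist_force": force on the tool from outside, world axes, zero at the start; "moment": the same for the moment, N m; "width": finger opening in m.
Only numpy, scipy, OpenCV 4.12 (cv2) and the standard library are available. Lean on these libraries where they do the work, as an engineer would, in place of code of your own. Each camera call takes 0.05 s, during which the arm holds its last target.

### The job

Slide the loose grey tray under the front of the tilt-out bin, then pull the bin forward by its black knob until it bears firmly on its stop and keep it there until all three tubes have rolled out into the tray. Then ease the spring-loaded bin back fully home without letting it slam and let go: the three tubes lie in the tray, the tray flat on the worktop, and the cups and bottle standing by are left where they are.

Things in the scene. Friction and masses are not known exactly. Their poses are not given: they have to be found in the camera images.
- hinge (a point): Middle of the bin's hinge line, 100 mm above the worktop, fixed in the dispenser (aluminium housing, white tilt-out bin, grey hood; place and turn vary). Axes: front, to which the bin opens, is -x; y along the hinge; z up. Housing sides: outer faces at y = +-78 mm, from 15 mm in front of the hinge line to 105 mm behind it.
- hood_edge (a point): Middle of the lower front edge of the dispenser's flat hood (160 mm wide), 331 mm above the worktop, 40 mm in front of the hinge line, i.e. over the closed bin's knob. No room there for a tool pointing straight down; one tilted 30 to 45 degrees (fingers pointing down and inward, gripper leaning out to the front) clears it.
- bin (a joint): Tilt of the white bin, rad: 0 = fully home, grows as its top comes forward and down. Return spring 0.28 N m at home plus 0.7 N m per rad, damper 0.35 N m s/rad: let go far open it slams home. Stopped by the stop frame somewhere between 1.07 and 1.28 rad, differently every time: to be felt.
- lip (a point): Middle of the free front edge of the bin's front wall, which is the chute when open: 110 mm from the hinge line, leaning forward 40 degrees from vertical at home, 4 mm thick, 116 mm wide inside. At the stop the lip stands 100 to 110 mm in front of the hinge line and 57 to 77 mm above the worktop; tubes roll off it and land within 100 mm farther in front. A 10 mm steel cross bar runs 43 mm above it.
- knob (a point): Centre of the pull knob, a black barrel 28 mm thick, 34 mm wide (axis along the hinge), on an 8 mm stem, mid width. Home: 46 mm in front of the hinge line, 126 mm above it; moves on a 134 mm arc about the hinge line, ends about level with it. The stem comes from the cross bar 28 mm behind the knob: pinch its flat ends, from the front and above; it turns between the fingers as the bin tilts. Axes: the bin's; y along the hinge.
- stop_frame: Steel stop: a 10 mm cross rod on two arms pivoted on the hinge line (origin there, mid width), clamped stiffly at a setting that varies. The rod sticks out in front under the bin, 55 mm from the hinge line and 68 to 84 mm above the worktop; the opened bin's front wall comes down on it. Not a handle.
- tray_mid (a point): Centre (19 mm above its underside) of the loose grey open tray, 150 mm (its x) by 160 mm (its y) outside, 38 mm high, walls and floor 8 mm thick, 0.25 to 0.5 kg. Starts flat on the worktop to the left or right of the dispenser's front. Its wall can be pinched from above and the tray slid along the worktop.
- tube_a_mid (a point): Centre of one of three like capped sample tubes (98 mm long over the cap, 15.4 mm thick, about 20 g), its axis = own z. They start lying across the bin on its floor, side by side, parallel to the hinge line.
- tube_b_mid (a point): Centre of one of three like capped sample tubes (98 mm long over the cap, 15.4 mm thick, about 20 g), its axis = own z. They start lying across the bin on its floor, side by side, parallel to the hinge line.
- tube_c_mid (a point): Centre of one of three like capped sample tubes (98 mm long over the cap, 15.4 mm thick, about 20 g), its axis = own z. They start lying across the bin on its floor, side by side, parallel to the hinge line.
- cup_white: Bystander: loose white-lidded sample cup, 62 mm wide, 66 mm high, standing to the left of the dispenser; origin at its underside.
- cup_red: Bystander: loose red-lidded sample cup, 62 mm wide, 66 mm high, standing to the right of the dispenser; origin at its underside.
- small_bottle: Bystander: loose reagent bottle with a screw cap, 46 mm wide, 96 mm high, standing to the left of the dispenser; origin at its underside.
- logbook: Bystander: fixed log book 208 x 148 x 14 mm lying flat on the side opposite the tray; origin at the centre of its underside.

How it is judged:
On the way:
1. the bin bears on its stop frame with more than 2 N while all three tubes lie in the tray (contact force between bin and stop_frame above 2 N and value of joint bin above 1 rad and x of tube_a_mid in the frame of tray_mid between -0.069 and 0.069 m and y of tube_a_mid in the frame of tray_mid between -0.074 and 0.074 m and z of tube_a_mid in the frame of tray_mid between -0.019 and 0.025 m and x of tube_b_mid in the frame of tray_mid between -0.069 and 0.069 m and y of tube_b_mid in the frame of tray_mid between -0.074 and 0.074 m and z of tube_b_mid in the frame of tray_mid between -0.019 and 0.025 m and x of tube_c_mid in the frame of tray_mid between -0.069 and 0.069 m and y of tube_c_mid in the frame of tray_mid between -0.074 and 0.074 m and z of tube_c_mid in the frame of tray_mid between -0.019 and 0.025 m), for 0.3 s.
At the end, for the whole second after the job is handed in: All three tubes' centres are inside the tray's walls and below 44 mm over its underside, the tray flat on the worktop (within 0.08 rad), and the bin fully home (joint below 0.04 rad) (x of tube_a_mid in the frame of tray_mid between -0.069 and 0.069 m and y of tube_a_mid in the frame of tray_mid between -0.074 and 0.074 m and z of tube_a_mid in the frame of tray_mid between -0.019 and 0.025 m and x of tube_b_mid in the frame of tray_mid between -0.069 and 0.069 m and y of tube_b_mid in the frame of tray_mid between -0.074 and 0.074 m and z of tube_b_mid in the frame of tray_mid between -0.019 and 0.025 m and x of tube_c_mid in the frame of tray_mid between -0.069 and 0.069 m and y of tube_c_mid in the frame of tray_mid between -0.074 and 0.074 m and z of tube_c_mid in the frame of tray_mid between -0.019 and 0.025 m and height (world z) of tray_mid below 0.024 m and angle between tray_mid's own z axis and vertical below 0.08 rad and value of joint bin below 0.04 rad); the robot touches nothing.
It fails at once if the bin swings home faster than 1.5 rad/s (slams) (velocity of joint bin below -1.5 rad/s).
It fails at once if the cup white is shifted more than 30 mm or knocked over (distance of cup_white from where it was at the start of the episode above 0.03 m or angle between cup_white's own z axis and vertical above 0.5 rad).
It fails at once if the cup red is shifted more than 30 mm or knocked over (distance of cup_red from where it was at the start of the episode above 0.03 m or angle between cup_red's own z axis and vertical above 0.5 rad).
It fails at once if the small bottle is shifted more than 30 mm or knocked over (distance of small_bottle from where it was at the start of the episode above 0.03 m or angle between small_bottle's own z axis and vertical above 0.5 rad).
It also fails if it takes over 72 s, if anything falls off the work surface, if the arm or the gripper's body presses on something with over 40 N, if the wrist force passes 120 N, or if a joint passes its speed limit or range.

## Working session

There is one attempt and no reset: what is moved stays moved. The work goes in short steps, Python scripts to look and compute and a tool call to move; the robot and the scene stay as the last step left them, time stands still between calls to the robot, and variables do not carry over. Pictures are saved under pics/ and viewed, and the job is handed in when it is done.

Besides the shell and the picture viewer there is one more tool, called after "Request:" as name(argument=value, ...), one argument or row to a line, values as JSON. jog_arm: Moves the arm, as the interface text tells. Its arguments: {"type":"object","properties":{"motion":{"type":"string"}},"required":["motion"]}

```bash
ls; mkdir -p pics; python3 - <<'E'
from cell import robot
import cv2
s=robot.sense()
print({k:(v if not hasattr(v,'round') else v) for k,v in s.items()})
for c in ["side","top"]:
    d=robot.camera(c); cv2.imwrite(f"pics/{c}0.png",d["img"][:,:,::-1]); print(c,d["vfov"],d["cx"],d["cy"],d["extrinsics"])
    for n in ["hinge","hood_edge","lip","knob","tray_mid","stop_frame","tube_a_mid","cup_white","cup_red","small_bottle","logbook"]:
        try: print(n,[(x["at"],round(x["conf"],2)) for x in robot.place_of(c,n)][:4])
        except Exception as e: print(n,e)
E
```

```text
pics
{'clock': 0.0, 'joint_positions': array([ 1.13022918,  0.57650194,  0.02483923,  1.43791263, -0.01495947,
        1.12898189, -0.05649763]), 'qvel': array([ 0.0006462 ,  0.00049685, -0.00061317,  0.00124805,  0.00101749,
        0.00183399, -0.00062741]), 'tau': array([ 5.22879054e-04, -7.65744424e+01,  2.25069232e+00, -2.85961300e+01,
        1.51990727e-02,  1.28053068e-02, -3.32868103e-05]), 'tcp_pos': array([ 0.23558099, -0.63207771,  0.2304612 ]), 'orientation': array([ 8.21370835e-01, -5.70393983e-01, -6.96884875e-04, -4.12362164e-04]), 'wrist_force': array([-1.56778012,  1.36804508,  0.06638538]), 'moment': array([-0.04405761,  0.00793165, -0.02961565]), 'width': 0.08536054848320229}
side 43.53355343977576 283.7442999138049 215.1286682520871 [[-0.86030119 -0.17638809  0.47829812 -0.05340966]
 [-0.50948805  0.32957141 -0.79486138  1.12789179]
 [-0.0174293  -0.92750737 -0.3733983   0.7244295 ]
 [ 0.          0.          0.          1.        ]]
hinge [([274.4, 239.9], 0.9)]
hood_edge [([284.4, 163.2], 0.76)]
lip [([295.7, 216.8], 0.74)]
knob [([289.3, 202.4], 0.67)]
tray_mi
[... 268 characters left out ...]
6.64069365026947 284.808791301397 212.56296557340585 [[ 0.09107137 -0.95686867  0.27587743  0.27948693]
 [-0.9958134  -0.08531949  0.03280641 -0.05049698]
 [-0.00785371 -0.27771017 -0.9606328   1.41076458]
 [ 0.          0.          0.          1.        ]]
hinge [([294.1, 206.1], 0.6)]
hood_edge [([295.4, 194.6], 0.68)]
lip [([295.1, 223.8], 0.83)]
knob [([289.1, 212.1], 0.92)]
tray_mid [([395.3, 292.8], 0.62)]
stop_frame []
tube_a_mid [([290.8, 201.3], 0.48), ([293.8, 191.3], 0.29)]
cup_white [([215.5, 216.0], 0.85), ([291.6, 206.8], 0.59), ([292.7, 223.5], 0.26)]
cup_red [([360.7, 220.4], 0.79)]
small_bottle [([212.2, 184.7], 0.79), ([288.1, 210.3], 0.39)]
logbook [([173.9, 272.4], 0.77)]
```

View pics/side0.png

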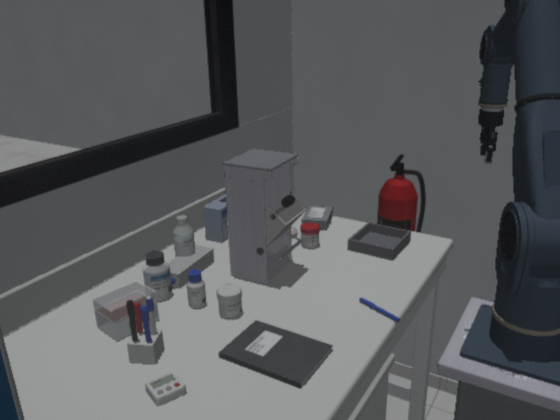

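View pics/top0.png

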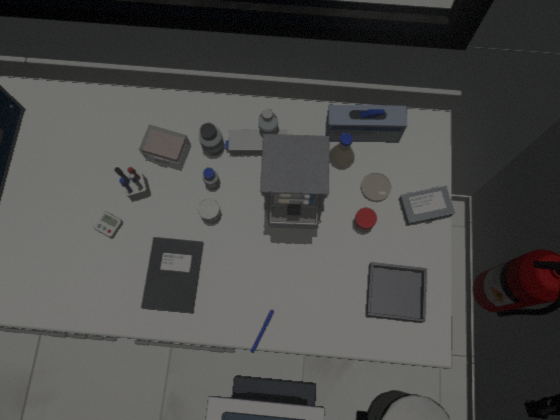

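```bash
cat > h.py <<'E'
import numpy as np, cv2
from cell import robot
from scipy.spatial.transform import Rotation as R
def K(d): 
    f=d["img"].shape[0]/2/np.tan(np.radians(d["vfov"]/2)); return f,d["cx"],d["cy"]
def ray(d,uv):
    f,cx,cy=K(d); E=np.array(d["extrinsics"]); v=np.array([(uv[0]-cx)/f,(uv[1]-cy)/f,1]); return E[:3,3],E[:3,:3]@v
def onz(d,uv,z):
    o,v=ray(d,uv); return o+v*(z-o[2])/v[2]
def tri(d1,u1,d2,u2):
    (o1,v1),(o2,v2)=ray(d1,u1),ray(d2,u2); A=np.c_[v1,-v2]; t=np.linalg.lstsq(A,o2-o1,rcond=None)[0]
    p,q=o1+v1*t[0],o2+v2*t[1]; return (p+q)/2,np.linalg.norm(p-q)
def proj(d,p):
    f,cx,cy=K(d); E=np.array(d["extrinsics"]); c=E[:3,:3].T@(np.asarray(p)-E[:3,3]); return np.array([f*c[0]/c[2]+cx,f*c[1]/c[2]+cy])
np.set_printoptions(precision=4,suppress=True)
E
python3 - <<'E'
from h import *
S,T=robot.camera("side"),robot.camera("top")
zs=dict(hinge=.1,hood_edge=.331,knob=.226,lip=.184,tray_mid=.019,cup_white=0,cup_red=0,small_bottle=0,logbook=0)
for n,z in zs.items():
    a=robot.place_of("side",n);b=robot.place_of("top",n)
    if a and b: print(n,tri(S,a[0]["at"],T,b[0]["at"]),"top@z",onz(T,b[0]["at"],z)[:2],"side@z",onz(S,a[0]["at"],z)[:2])
# tray outline
for n in ["tray_mid","hinge","hood_edge","bin","logbook"]:
    m=robot.masks_of("top",n)
    for k in m[:2]:
        px=k["pixels"].astype(np.uint8); c=cv2.findContours(px,0,2)[0]; c=max(c,key=cv2.contourArea)
        r=cv2.minAreaRect(c); print(n,k["conf"],k["box"],r)
        if n in("tray_mid","logbook"):
            z=.038 if n=="tray_mid" else .014
            B=cv2.boxPoints(r); P=np.array([onz(T,b,z)[:2] for b in B]); print(P, P.mean(0))
            print([np.linalg.norm(P[i]-P[i-1]) for i in range(4)],[np.degrees(np.arctan2(*(P[i]-P[i-1])[::-1])) for i in range(4)])
im=cv2.resize(T["img"][100:300,180:460],None,fx=2.85,fy=2.85,interpolation=3); cv2.imwrite("pics/t1.png",im[:,:,::-1])
im=cv2.resize(S["img"][130:300,180:420],None,fx=3.3,fy=3.3,interpolation=3); cv2.imwrite("pics/s1.png",im[:,:,::-1])
E
```

```text
hinge (array([ 0.6768, -0.0253,  0.0906]), np.float64(0.01260414599193863)) top@z [ 0.68  -0.023] side@z [ 0.6586 -0.0076]
hood_edge (array([ 0.634 , -0.031 ,  0.3333]), np.float64(0.005208018467313443)) top@z [ 0.6373 -0.0299] side@z [ 0.6345 -0.0367]
knob (array([ 0.629 , -0.0267,  0.2177]), np.float64(0.004480322530364959)) top@z [ 0.6287 -0.026 ] side@z [ 0.6152 -0.0074]
tray_mid (array([ 0.4764, -0.3327,  0.0198]), np.float64(0.010731418328175453)) top@z [ 0.4714 -0.3344] side@z [ 0.4823 -0.3333]
cup_white (array([ 0.6638,  0.2087, -0.0153]), np.float64(0.000689883909293718)) top@z [0.6593 0.2058] side@z [0.6493 0.2278]
cup_red (array([ 0.6766, -0.2283, -0.0059]), np.float64(0.0004058803559046244)) top@z [ 0.6752 -0.2275] side@z [ 0.6705 -0.2173]
small_bottle (array([0.5395, 0.3347, 0.109 ]), np.float64(0.19580408171993297)) top@z [0.472  0.3035] side@z [0.7696 0.2207]
logbook (array([0.4492, 0.2292, 0.3297]), np.float64(0.04381917172588903)) top@z [0.4749 0.301 ] side@z [ 0.9167 -0.5256]
tray_mid 0.91 [364.0, 262.4, 61.0, 59.5] ((396.0992126464844, 292.00885009765625), (60.7604
[... 558 characters left out ...]
 [ 0.7104 -0.0319]
[np.float64(0.015472355810237757), np.float64(0.09755909529245381), np.float64(0.015464788660690296), np.float64(0.09726821951929655)] [np.float64(5.415169682798862), np.float64(-84.91836488981846), np.float64(-175.66236231177695), np.float64(95.08670610388573)]
hinge 0.57 [141.8, 236.2, 62.5, 80.9] ((171.75384521484375, 274.4692687988281), (54.20317840576172, 73.9247055053711), 7.125016689300537)
hood_edge 0.69 [261.7, 130.9, 69.3, 98.4] ((294.15557861328125, 181.02047729492188), (68.34163665771484, 93.11079406738281), 1.7899105548858643)
bin 0.56 [269.8, 194.5, 48.2, 31.0] ((293.4034423828125, 208.6075439453125), (49.18849563598633, 30.053468704223633), 2.12109637260437)
```

View pics/t1.png

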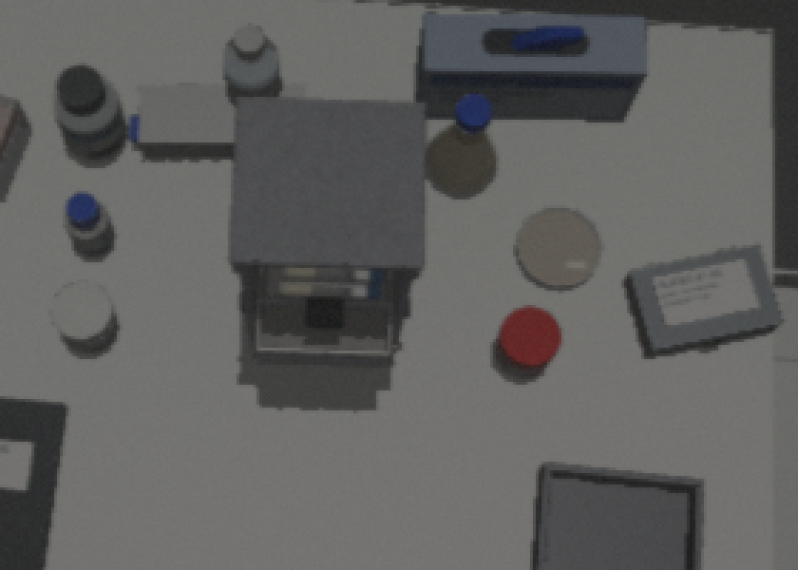

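View pics/s1.png

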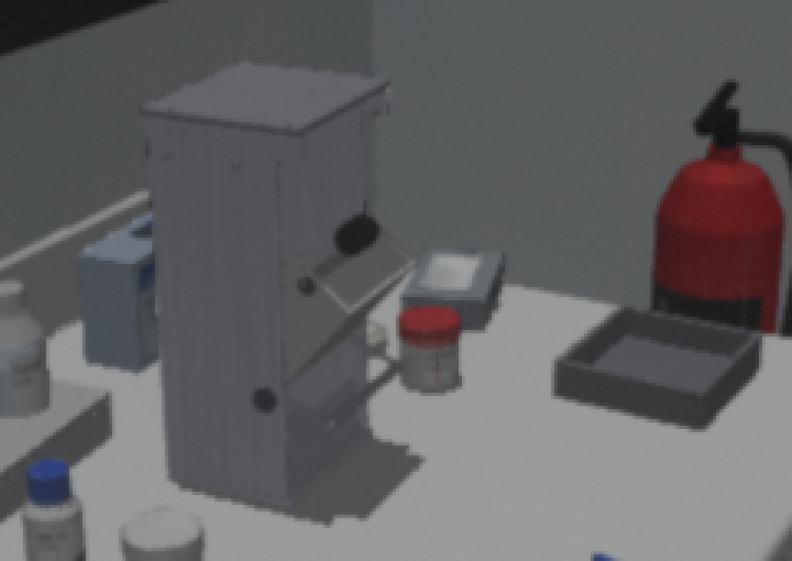

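```bash
python3 - <<'E'
from h import *
S,T=robot.camera("side"),robot.camera("top")
def t(u,v): return (u/2.85+180-.3,v/2.85+100-.3)
def s(u,v): return (u/3.3+180-.3,v/3.3+130-.3)
print("knob",tri(S,s(357,235),T,t(324,312)), onz(T,t(324,312),.226))
FL,FR=onz(T,t(230,262),.333),onz(T,t(424,267),.333)
print(FL,FR,np.linalg.norm(FL-FR),(FL+FR)/2,np.degrees(np.arctan2(*(FL-FR)[[0,1]])))
for (u,v) in [(240,101),(425,102)]: print("back",onz(T,t(u,v),.337))
# lip: bar
L,Rr=onz(T,t(257,354),.184),onz(T,t(392,357),.184)
print("lip",L,Rr,(L+Rr)/2)
A,B=onz(T,t(279,291),.14),onz(T,t(380,293),.14); print("tube dir",A,B,np.degrees(np.arctan2(*(A-B)[[0,1]])))
# side cam: hood front-left corner & front right corner
print("hoodFL",tri(S,s(303,130),T,t(230,262)));print("hoodFR",tri(S,s(388,82),T,t(424,267)))
# lip corners tri
print(tri(S,s(351,307),T,t(257,354)),tri(S,s(412,265),T,t(392,357)))
#edges in tray : detect corners in zoom
im=cv2.resize(T["img"][240:340,340:450],None,fx=7,fy=6,interpolation=3)
im=cv2.resize(T["img"][250:335,350:440],None,fx=7,fy=7,interpolation=3);cv2.imwrite("pics/tr.png",im[:,:,::-1])
E
```

```text
knob (array([ 0.6305, -0.0311,  0.2245]), np.float64(0.0010192095454333884)) [ 0.6306 -0.0309  0.226 ]
[0.6346 0.0477 0.333 ] [ 0.6443 -0.1107  0.333 ] 0.1586612445955391 [ 0.6394 -0.0315  0.333 ] -3.519390611741367
back [0.7765 0.0539 0.337 ]
back [ 0.7892 -0.1016  0.337 ]
lip [0.5977 0.0273 0.184 ] [ 0.6059 -0.0957  0.184 ] [ 0.6018 -0.0342  0.184 ]
tube dir [0.6732 0.0153 0.14  ] [ 0.6797 -0.0813  0.14  ] -3.8963879666210124
hoodFL (array([0.6323, 0.0468, 0.3361]), np.float64(0.0027489164900444903))
hoodFR (array([ 0.6442, -0.1107,  0.3335]), np.float64(7.166158665303952e-05))
(array([0.5991, 0.0281, 0.1873]), np.float64(0.004673961194226349)) (array([ 0.6099, -0.0948,  0.1788]), np.float64(0.00563520091861568))
```

View pics/tr.png

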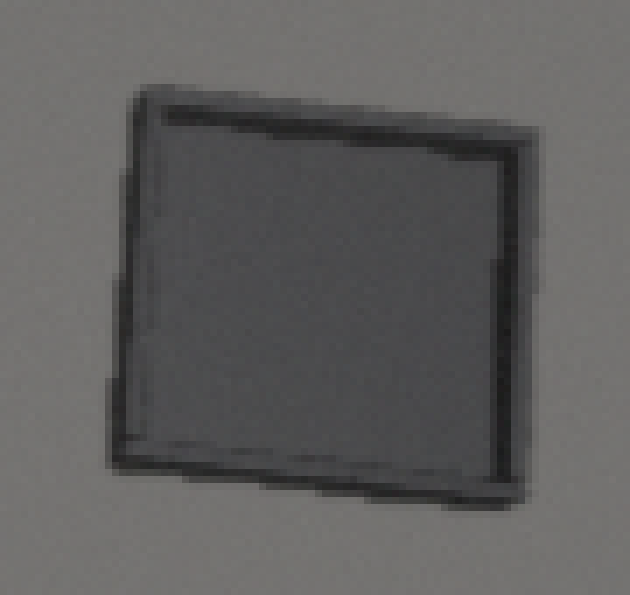

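```bash
cat >> h.py <<'E'
from scipy.optimize import minimize
def boxfit(cams,masks,x0,size=(.15,.16,.038)):
    def hull(d,p):
        c,s=np.cos(p[2]),np.sin(p[2]); pts=[]
        for i in(-.5,.5):
            for j in(-.5,.5):
                for z in(0,size[2]):
                    a,b=i*size[0],j*size[1]; pts.append(proj(d,[p[0]+c*a-s*b,p[1]+s*a+c*b,z]))
        return cv2.convexHull(np.array(pts,np.float32))
    def cost(p):
        t=0
        for d,m in zip(cams,masks):
            k=4; im=np.zeros((420*k,560*k),np.uint8); cv2.fillConvexPoly(im,np.round((hull(d,p)+.5)*k).astype(np.int32),1)
            M=np.kron(m.astype(np.uint8),np.ones((k,k),np.uint8)); t+=1-(im&M).sum()/(im|M).sum()
        return t
    r=minimize(cost,x0,method="Nelder-Mead",options=dict(initial_simplex=np.array(x0)+np.array([[0,0,0],[.01,0,0],[0,.01,0],[0,0,.08]]),maxiter=150)); return r.x,r.fun
E
python3 - <<'E'
from h import *
S,T=robot.camera("side"),robot.camera("top")
ms=[max(robot.masks_of(c,"tray_mid"),key=lambda m:m["conf"])["pixels"] for c in("side","top")]
print(ms[0].sum(),ms[1].sum())
for a,b in [((S,T),ms),((T,),ms[1:]),((S,),ms[:1])]:
    x,f=boxfit(a,b,[.472,-.334,-.06]); print(x,np.degrees(x[2]),f)
for u in [(253,350),(272,312)]: print("pen",onz(T,u,.005))
print(proj(T,[.517,-.039,0]), robot.sense()["clock"])
E
```

```text
1630 3152
[ 0.4748 -0.3354 -0.0295] -1.6882940593317493 0.08938336635689215
[ 0.4747 -0.3352 -0.0224] -1.284852779651616 0.04169363743669796
[ 0.4743 -0.3341 -0.018 ] -1.0320571755335206 0.04405481066745254
pen [0.2794 0.0493 0.005 ]
pen [0.3875 0.007  0.005 ]
[292.0969 268.6196] 2.75
```

Request:
jog_arm(
  motion="0 -0.124 -0.299 0.13 0 0 21.9; 0 -0.124 -0.299 0.13 0 0 21.9; 0 -0.124 -0.299 0.13 0 0 21.9; 0 -0.124 -0.299 0.13 0 0 21.9; 0 -0.124 -0.299 0.13 0 0 21.9; 0 -0.124 -0.299 0.13 0 0 21.9; 0 -0.124 -0.299 0.13 0 0 21.9; 0 -0.124 -0.299 0.13 0 0 21.9; 0 -0.124 -0.299 0.13 0 0 21.9; 0 -0.124 -0.299 0.13 0 0 21.9; 0 -0.124 -0.299 0.13 0 0 21.9; 0 -0.124 -0.299 0.13 0 0 21.9",
)

```text
clock: 3.75
tcp_pos: [0.4718, -0.4131, 0.1017]
orientation: [-0.698, 0.716, -0.0, -0.001]
wrist_force: [0.2, 0.2, -0.4]
width: 0.0429
```

```bash
python3 - <<'E'
from h import *
T=robot.camera("top"); im=cv2.resize(T["img"][220:350,330:470],None,fx=5,fy=4.6,interpolation=3);cv2.imwrite("pics/g1.png",im[:,:,::-1])
print(robot.sense()["tcp_pos"])
E
```

```text
[ 0.4715 -0.4136  0.1019]
```

View pics/g1.png

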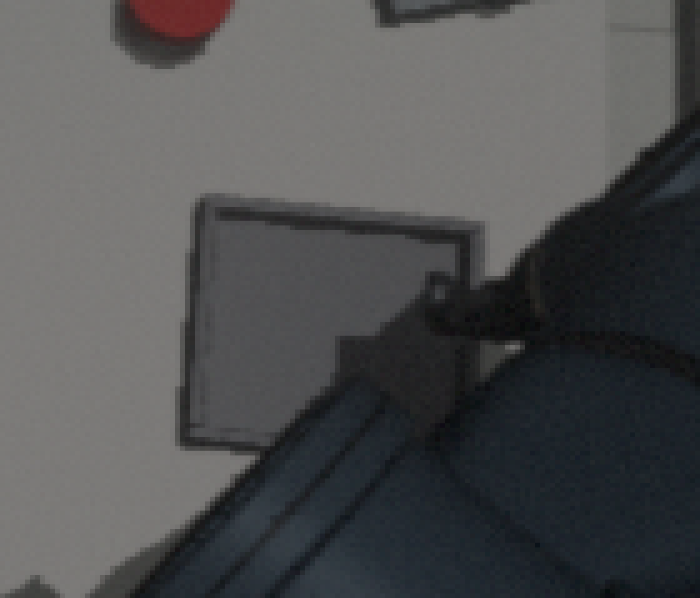

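Request:
jog_arm(
  motion="0 -0.002 0 0.04 0 0 0; 0 -0.002 0 0.075 0 0 0; 0 -0.002 0 0.087 0 0 0; 0 -0.002 0 0.087 0 0 0; -1 -0.002 0 0.087 0 0 0; -1 -0.002 0 0.087 0 0 0; -1 -0.002 0 0.087 0 0 0; -1 -0.002 0 0.087 0 0 0; -1 -0.002 0 0.087 0 0 0; -1 -0.002 0 0.087 0 0 0",
)

```text
clock: 4.63
tcp_pos: [0.4736, -0.4114, 0.0166]
orientation: [-0.698, 0.716, -0.002, -0.0]
wrist_force: [-1.5, -0.9, 8.6]
width: 0.0068
```

Request:
jog_arm(
  motion="-1 -0.01 -0.002 -0.001 0 0 0; -1 -0.025 -0.004 -0.001 0 0 0; -1 -0.045 -0.007 -0.001 0 0 0; -1 -0.065 -0.01 -0.001 0 0 -1; -1 -0.085 -0.013 -0.001 0 0 -1; -1 -0.105 -0.016 -0.001 0 0 -2; -1 -0.125 -0.019 -0.001 0 0 -2; -1 -0.145 -0.022 -0.001 0 0 -3; -1 -0.165 -0.025 -0.001 0 0 -3; -1 -0.185 -0.028 -0.001 0 0 -4; -1 -0.205 -0.031 -0.001 0 0 -4; -1 -0.225 -0.034 -0.001 0 0 -5; -1 -0.245 -0.037 -0.001 0 0 -5.2; -1 -0.26 -0.039 -0.001 0 0 -5.2; -1 -0.275 -0.042 -0.001 0 0 -5.2; -1 -0.287 -0.044 -0.001 0 0 -5.2; -1 -0.295 -0.045 -0.001 0 0 -5.2; -1 -0.298 -0.045 -0.001 0 0 -5.2; -1 -0.298 -0.045 -0.001 0 0 -5.2; -1 -0.298 -0.045 -0.001 0 0 -5.2",
)

```text
clock: 6.3
tcp_pos: [0.5263, -0.1113, 0.0166]
orientation: [0.73, -0.683, 0.001, -0.001]
wrist_force: [0.5, 0.3, 6.6]
width: 0.0067
```

```bash
python3 - <<'E'
from h import *
S,T=robot.camera("side"),robot.camera("top")
for n,d in(("side",S),("top",T)):
    cv2.imwrite(f"pics/{n}2.png",d["img"][:,:,::-1])
ms=robot.masks_of("side","tray_mid")[:1]
if ms: print(ms[0]["conf"],boxfit((S,),[ms[0]["pixels"]],[.52,-.04,.06]))
E
```

```text
0.61 (array([ 0.5194, -0.0311,  0.0687]), np.float64(0.06859233883525384))
```

View pics/side2.png

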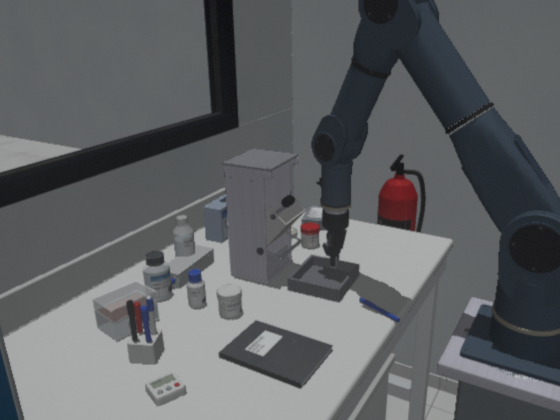

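View pics/top2.png

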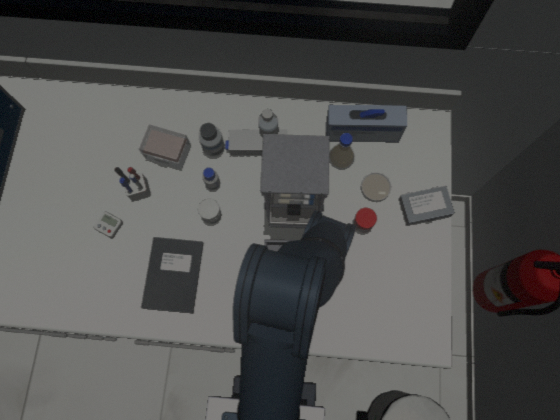

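Request:
jog_arm(
  motion="-1 0.003 -0.001 0 0 0 0; -1 0.005 -0.002 0 0 0 0; -1 0.005 -0.002 0 0 0 0; -1 0.005 -0.002 0 0 0 0; -0.2 0.005 -0.002 0 0 0 0; -0.2 0.005 -0.002 0 0 0 0; -0.2 0.005 -0.002 0 0 0 0; -0.2 0.005 -0.002 0 0 0 0; -0.2 0.005 -0.002 -0.02 0 0 0; -0.2 0.005 -0.002 -0.05 0 0 0; -0.2 0.005 0.03 -0.09 0 0 0; 0.4 0.005 0.06 -0.13 0 0 0; 0.4 0.005 0.08 -0.17 0 0 0; 0.4 0.005 0.08 -0.2 0 0 0; 0.4 0.005 0.08 -0.23 0 0 0; 0.4 0.005 0.08 -0.26 0 0 0; 0.4 0.005 0.08 -0.26 0 0 0",
)

```text
clock: 7.87
tcp_pos: [0.4478, -0.1242, 0.2811]
orientation: [0.73, -0.684, 0.004, -0.003]
wrist_force: [1.0, 0.4, -0.7]
width: 0.0596
```

```bash
cat > mv.py <<'E'
from h import *
def todelta(p,f_theta,psi,s=None):
    s=s or robot.sense(); Rc=R.from_quat(s["orientation"]).as_matrix(); 
    f=np.array([np.sin(f_theta)*np.cos(psi),np.sin(f_theta)*np.sin(psi),-np.cos(f_theta)])
    x=np.array([np.sin(psi),-np.cos(psi),0]); y=np.cross(f,x); Rt=np.c_[x,y,f]
    d=Rc.T@(np.asarray(p)-s["tcp_pos"]); w=np.degrees(R.from_matrix(Rc.T@Rt).as_rotvec())
    return d,w,f
E
python3 - <<'E'
from mv import *
S=robot.camera("side"); ms=robot.masks_of("side","tray_mid")[:1]
print(boxfit((S,),[ms[0]["pixels"]],[.52,-.04,.06]))
psi=np.radians(3.7);th=np.radians(38)
K=np.array([.631,-.0315,.2255]); _,_,f=todelta(K,th,psi)
print(robot.sense()["tcp_pos"],robot.sense()["orientation"])
print(f,todelta(K-.075*f,th,psi))
E
```

```text
(array([ 0.5206, -0.0363,  0.0802]), np.float64(0.03568247314645012))
[ 0.4461 -0.1234  0.2763] [ 0.7298 -0.6837  0.001  -0.0009]
[ 0.6144  0.0397 -0.788 ] (array([-0.0796, -0.1444, -0.0079]), array([37.8447, -0.0031,  0.0412]), array([ 0.6144,  0.0397, -0.788 ]))
```

Request:
jog_arm(
  motion="0.4 -0.01 -0.018 -0.001 7 0 0; 0.4 -0.02 -0.036 -0.002 14 0 0; 0.4 -0.03 -0.054 -0.003 21 0 0; 0.4 -0.045 -0.08 -0.005 28 0 0; 0.4 -0.06 -0.11 -0.006 35 0 0; 0.4 -0.075 -0.135 -0.008 37.8 0 0; 0.4 -0.08 -0.144 -0.008 37.8 0 0; 0.4 -0.08 -0.144 -0.008 37.8 0 0; 0.4 -0.08 -0.144 -0.008 37.8 0 0; 0.4 -0.08 -0.144 -0.008 37.8 0 0; 0.4 -0.08 -0.144 -0.008 37.8 0 0",
)

```text
clock: 8.88
tcp_pos: [0.5834, -0.0342, 0.2822]
orientation: [0.691, -0.647, 0.221, -0.235]
wrist_force: [1.0, -0.2, 0.6]
width: 0.0596
```

```bash
python3 - <<'E'
from mv import *
S,T=robot.camera("side"),robot.camera("top")
psi=np.radians(3.7);th=np.radians(38)
K=np.array([.631,-.0315,.2255])
s=robot.sense(); print(s["tcp_pos"],s["orientation"],s["joint_positions"])
_,_,f=todelta(K,th,psi); print(todelta(K+.015*f,th,psi)[:2])
print(robot.place_of("side","knob")[:2],robot.place_of("top","knob")[:2],proj(S,K),proj(T,K))
a=cv2.resize(S["img"][120:300,230:410],(400,400),interpolation=3);b=cv2.resize(T["img"][140:290,220:370],(400,400),interpolation=3)
cv2.imwrite("pics/a3.png",np.hstack([a,b])[:,:,::-1])
E
```

```text
[ 0.5836 -0.0352  0.2829] [ 0.6902 -0.6473  0.2215 -0.2359] [-0.3472  0.1615  0.4162  2.2217 -0.8576  0.1716 -0.6587]
(array([-0.0007, -0.0025,  0.0895]), array([ 0.2459, -0.0383, -0.0133]))
[{'at': [290.2, 200.7], 'conf': 0.72}] [{'at': [290.4, 213.2], 'conf': 0.72}] [287.6263 200.4477] [293.6373 209.0903]
```

View pics/a3.png

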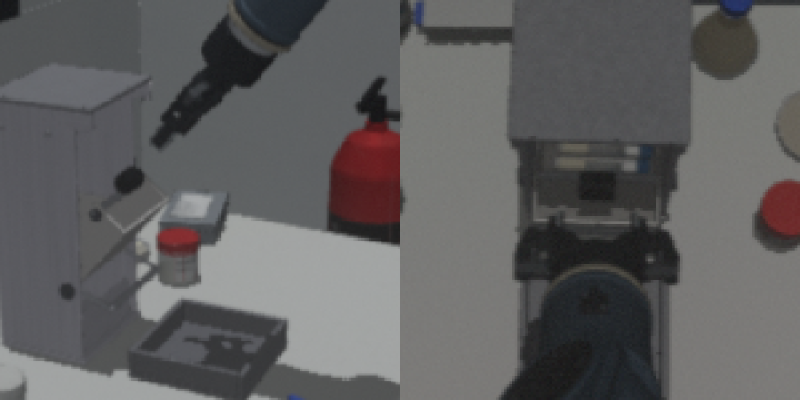

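Request:
jog_arm(
  motion="0.4 0 0 0.015 -1 0 0; 0.4 0 -0.001 0.03 -2 0 0; 0.4 0 -0.002 0.045 -3 0 0; 0.4 0 -0.0025 0.06 -4 0 0; 0.4 0 -0.0025 0.075 -4 0 0; 0.4 0 -0.0025 0.0895 -4 0 0; 0.4 0 -0.0025 0.0895 -4 0 0; 0.4 0 -0.0025 0.0895 -4 0 0",
)

```text
clock: 9.75
tcp_pos: [0.6411, -0.0317, 0.2149]
orientation: [0.697, -0.656, 0.198, -0.211]
wrist_force: [-0.1, -0.2, 0.7]
width: 0.06
```

```bash
python3 - <<'E'
from mv import *
S,T=robot.camera("side"),robot.camera("top")
s=robot.sense(); print(s["tcp_pos"],s["orientation"],s["joint_positions"],s["wrist_force"])
f=R.from_quat(s["orientation"]).as_matrix()[:,2]; print(f, s["tcp_pos"]-.015*f, np.degrees(np.arccos(-f[2])))
a=cv2.resize(S["img"][150:250,240:340],(400,400),interpolation=3);b=cv2.resize(T["img"][160:260,250:350],(400,400),interpolation=3)
cv2.imwrite("pics/a4.png",np.hstack([a,b])[:,:,::-1])
E
```

```text
[ 0.6411 -0.0314  0.216 ] [ 0.6971 -0.6556  0.198  -0.212 ] [-0.231   0.3533  0.303   2.1306 -1.0856  0.172  -0.4532] [-0.3418 -0.0537  1.2029]
[ 0.5541  0.0359 -0.8317] [ 0.6328 -0.0319  0.2285] 33.728468369000765
```

View pics/a4.png

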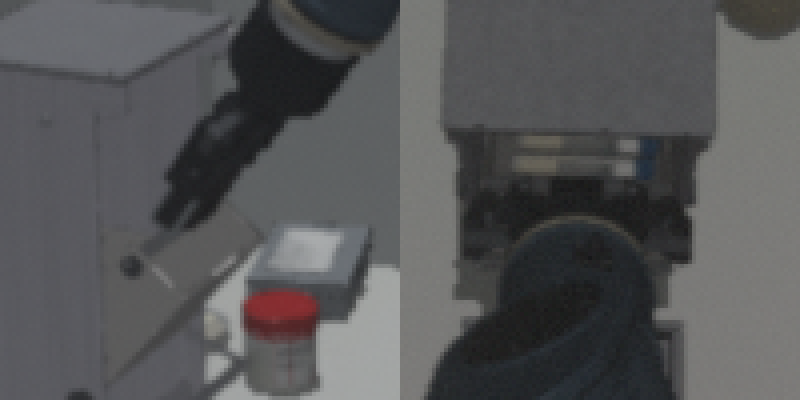

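Request:
jog_arm(
  motion="-1 0 0 0 0 0 0; -1 0 0 0 0 0 0; -1 0 0 0 0 0 0; -1 0 0 0 0 0 0; -1 0 0 0 0 0 0; -1 0 0 0 0 0 0",
)

```text
clock: 10.35
tcp_pos: [0.6412, -0.0303, 0.2165]
orientation: [0.698, -0.655, 0.198, -0.212]
wrist_force: [-5.3, 1.2, 6.5]
width: 0.0333
```

```bash
cat > plan.py <<'E'
from mv import *
psi=np.radians(3.7); H=np.array([.677,-.029,.1])
def knob(phi,H=H):
    a=np.arctan2(46,126)+phi; fr=np.array([-np.cos(psi),-np.sin(psi),0]); return H+.134*(np.sin(a)*fr+np.cos(a)*np.array([0,0,1]))
def angle(p): 
    d=p-H; return np.arctan2(-d@np.array([np.cos(psi),np.sin(psi),0]),d[2])-np.arctan2(46,126)
def fdir(th): return np.array([np.sin(th)*np.cos(psi),np.sin(th)*np.sin(psi),-np.cos(th)])
E
python3 - <<'E'
from plan import *
s=robot.sense(); Rc=R.from_quat(s["orientation"]).as_matrix(); f=Rc[:,2]; print(s["width"],s["wrist_force"],s["tcp_pos"],s["joint_positions"])
t0=np.arccos(-f[2]); p0=s["tcp_pos"]
k0=knob(0); off=(p0-k0)@f; res=p0-k0-off*f; print(k0,"off",off,"res",res)
for phi in np.arange(.1,1.31,.1):
    th=t0*max(0,1-phi/1.0)+np.radians(3)*min(1,phi)
    p=knob(phi)+off*fdir(th)+res*0.5
    d,w,_=todelta(p,th,psi,s); print(round(phi,1),np.round(np.degrees(th),1),d.round(4),w.round(2))
E
```

```text
0.03330854109286553 [-5.259   1.2047  6.5268] [ 0.6412 -0.0303  0.2165] [-0.2325  0.3526  0.3031  2.1305 -1.086   0.1724 -0.4516]
[ 0.6311 -0.032   0.2259] off 0.013459923860590608 res [0.0026 0.0012 0.0018]
0.1 30.7 [ 0.0005  0.0155 -0.0025] [-3.08  0.07 -0.04]
0.2 27.6 [ 0.0005  0.0295 -0.0038] [-6.15  0.08 -0.04]
0.3 24.5 [ 0.0005  0.0437 -0.0037] [-9.23  0.08 -0.04]
0.4 21.5 [ 0.0006  0.0577 -0.0024] [-12.31   0.08  -0.04]
0.5 18.4 [0.0006 0.0715 0.0002] [-15.38   0.08  -0.04]
0.6 15.3 [0.0006 0.0849 0.0041] [-18.46   0.08  -0.03]
0.7 12.2 [0.0006 0.0979 0.0092] [-21.54   0.08  -0.03]
0.8 9.2 [0.0006 0.1102 0.0155] [-24.62   0.08  -0.03]
0.9 6.1 [0.0006 0.1219 0.0228] [-27.69   0.08  -0.03]
1.0 3.0 [0.0007 0.1326 0.0312] [-30.77   0.08  -0.03]
1.1 3.0 [0.0007 0.1419 0.0409] [-30.77   0.08  -0.03]
1.2 3.0 [0.0007 0.1501 0.0515] [-30.77   0.08  -0.03]
1.3 3.0 [0.0007 0.1572 0.0629] [-30.77   0.08  -0.03]
```

Request:
jog_arm(
  motion="-1 0 0.007 -0.0012 -1.5 0 0; -1 0 0.0155 -0.0025 -3 0 0; -1 0 0.0225 -0.0033 -4.6 0 0; -1 0 0.0295 -0.0038 -6.1 0 0; -1 0 0.0366 -0.0039 -7.7 0 0; -1 0 0.0437 -0.0037 -9.2 0 0; -1 0 0.0507 -0.0031 -10.8 0 0; -1 0 0.0577 -0.0024 -12.3 0 0; -1 0 0.0646 -0.0012 -13.9 0 0; -1 0 0.0715 0.0002 -15.4 0 0; -1 0 0.0782 0.002 -16.9 0 0; -1 0 0.0849 0.0041 -18.5 0 0; -1 0 0.0914 0.0066 -20 0 0; -1 0 0.0979 0.0092 -21.5 0 0; -1 0 0.1041 0.0122 -23 0 0; -1 0 0.1102 0.0155 -24.6 0 0; -1 0 0.1102 0.0155 -24.6 0 0",
)

```text
clock: 11.77
tcp_pos: [0.558, -0.0348, 0.1417]
orientation: [0.728, -0.681, 0.053, -0.058]
wrist_force: [-5.3, 4.0, 11.1]
width: 0.033
```

```bash
python3 - <<'E'
from plan import *
S,T=robot.camera("side"),robot.camera("top")
s=robot.sense(); Rc=R.from_quat(s["orientation"]).as_matrix(); f=Rc[:,2]; print(s["width"],s["wrist_force"],s["tcp_pos"],s["joint_positions"])
kn=s["tcp_pos"]-.0135*f; print("knob",kn,"phi",angle(kn),"r",np.hypot(*(kn-H)[[0,2]]),np.degrees(np.arccos(-f[2])))
a=cv2.resize(S["img"][150:310,240:400],(400,400),interpolation=3);b=cv2.resize(T["img"][160:310,220:370],(400,400),interpolation=3)
cv2.imwrite("pics/a5.png",np.hstack([a,b])[:,:,::-1])
E
```

```text
0.03326625548019754 [-4.8873  4.0004  9.1715] [ 0.5582 -0.0348  0.142 ] [-0.5008  0.5458  0.7373  2.0215 -0.6813  0.6473 -0.8326]
knob [ 0.556  -0.0349  0.1553] phi 0.7920762933132575 r 0.13300893643646367 9.090616444282821
```

View pics/a5.png

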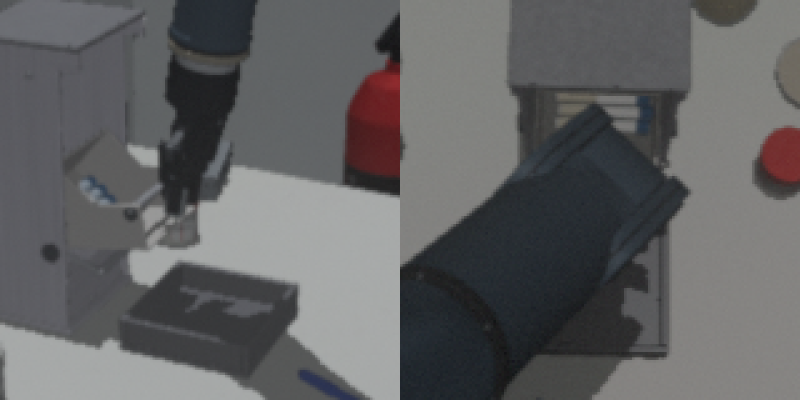

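```bash
python3 - <<'E'
from plan import *
s=robot.sense(); Rc=R.from_quat(s["orientation"]).as_matrix(); f=Rc[:,2]
t0=np.arccos(-f[2]); p0=s["tcp_pos"]; kn=p0-.0135*f; ph0=angle(kn); res=kn-knob(ph0); print(res)
for phi in np.arange(.85,1.36,.05):
    th=max(np.radians(4),t0-(phi-ph0)*.35)
    d,w,_=todelta(knob(phi)+res+.0135*fdir(th),th,psi,s); print(round(phi,2),d.round(4),w.round(1))
E
```

```text
[ 0.0007  0.0019 -0.0004]
0.85 [0.     0.0044 0.0066] [-1.2  0.1  0.1]
0.9 [0.0001 0.0079 0.0124] [-2.2  0.1  0.1]
0.95 [0.0001 0.011  0.0184] [-3.2  0.1  0.1]
1.0 [0.0001 0.0139 0.0246] [-4.2  0.1  0.1]
1.05 [0.0001 0.0164 0.0309] [-5.1  0.1  0.1]
1.1 [0.0001 0.0185 0.0372] [-5.1  0.1  0.1]
1.15 [0.0001 0.0201 0.0437] [-5.1  0.1  0.1]
1.2 [0.0001 0.0215 0.0503] [-5.1  0.1  0.1]
1.25 [0.0002 0.0225 0.0569] [-5.1  0.1  0.1]
1.3 [0.0002 0.0232 0.0636] [-5.1  0.1  0.1]
1.35 [0.0002 0.0236 0.0703] [-5.1  0.1  0.1]
```

Request:
jog_arm(
  motion="-1 0 0.0025 0.003 -0.6 0 0; -1 0 0.0044 0.0066 -1.2 0 0; -1 0 0.0062 0.0095 -1.7 0 0; -1 0 0.0079 0.0124 -2.2 0 0; -1 0 0.0095 0.0154 -2.7 0 0; -1 0 0.011 0.0184 -3.2 0 0; -1 0 0.0125 0.0215 -3.7 0 0; -1 0 0.0139 0.0246 -4.2 0 0; -1 0 0.0152 0.0277 -4.7 0 0; -1 0 0.0164 0.0309 -5.1 0 0; -1 0 0.0164 0.0309 -5.1 0 0",
)

```text
clock: 12.78
tcp_pos: [0.5459, -0.0355, 0.1087]
orientation: [0.729, -0.684, 0.022, -0.026]
wrist_force: [-10.1, 5.5, 15.8]
width: 0.033
```

```bash
python3 - <<'E'
from plan import *
s=robot.sense(); Rc=R.from_quat(s["orientation"]).as_matrix(); f=Rc[:,2]; print(s["wrist_force"],s["joint_positions"],s["tcp_pos"])
t0=np.arccos(-f[2]); p0=s["tcp_pos"]; kn=p0-.0135*f; ph0=angle(kn); res=kn-knob(ph0); print(ph0,res,t0)
for phi in np.arange(1.05,1.41,.05):
    th=t0
    d,w,_=todelta(knob(phi)+res+.0135*fdir(th),th,psi,s); print(round(phi,2),d.round(4),w.round(1))
E
```

```text
[-10.0542   5.5075  15.7638] [-0.4778  0.6188  0.7225  2.0029 -0.6734  0.6934 -0.8394] [ 0.5459 -0.0355  0.1087]
1.054418764973124 [-0.0002  0.0019  0.    ] 0.0681362090018382
1.05 [ 0.     -0.0001 -0.0006] [ 0.   0.2 -0. ]
1.1 [0.0001 0.0013 0.006 ] [ 0.   0.2 -0. ]
1.15 [0.0001 0.0024 0.0126] [ 0.   0.2 -0. ]
1.2 [0.0001 0.0031 0.0192] [ 0.   0.2 -0. ]
1.25 [0.0001 0.0036 0.0259] [ 0.   0.2 -0. ]
1.3 [0.0001 0.0037 0.0326] [ 0.   0.2 -0. ]
1.35 [0.0002 0.0034 0.0393] [ 0.   0.2 -0. ]
1.4 [0.0002 0.0028 0.046 ] [ 0.   0.2 -0. ]
```

Request:
jog_arm(
  motion="-1 0 0.0007 0.003 0 0 0; -1 0 0.0013 0.006 0 0 0; -1 0 0.0013 0.006 0 0 0",
)

```text
clock: 13.03
tcp_pos: [0.5451, -0.0354, 0.1027]
orientation: [0.729, -0.683, 0.022, -0.026]
wrist_force: [-9.3, 4.3, 15.4]
width: 0.0333
```

Request:
jog_arm(
  motion="-1 0 0.0005 0.003 0 0 0; -1 0 0.0011 0.006 0 0 0; -1 0 0.0011 0.006 0 0 0",
)

```text
clock: 13.28
tcp_pos: [0.5447, -0.0355, 0.0966]
orientation: [0.729, -0.683, 0.023, -0.026]
wrist_force: [-6.4, 3.8, 11.0]
width: 0.0331
```

Request:
jog_arm(
  motion="-1 0 0.0003 0.003 0 0 0; -1 0 0.0006 0.006 0 0 0; -1 0 0.0006 0.006 0 0 0",
)

```text
clock: 13.53
tcp_pos: [0.5442, -0.0355, 0.0906]
orientation: [0.729, -0.683, 0.022, -0.026]
wrist_force: [-8.5, 4.8, 12.7]
width: 0.0326
```

```bash
python3 - <<'E'
from plan import *
S,T=robot.camera("side"),robot.camera("top")
s=robot.sense(); f=R.from_quat(s["orientation"]).as_matrix()[:,2]; print(s["clock"],s["wrist_force"],s["tcp_pos"])
print(angle(s["tcp_pos"]-.0135*f))
a=cv2.resize(S["img"][170:310,250:390],(400,400),interpolation=3);b=cv2.resize(T["img"][160:310,220:370],(400,400),interpolation=3)
cv2.imwrite("pics/a6.png",np.hstack([a,b])[:,:,::-1])
E
```

```text
13.6333 [-8.3645  4.174  12.9065] [ 0.5443 -0.0355  0.0908]
1.1885389644339868
```

View pics/a6.png

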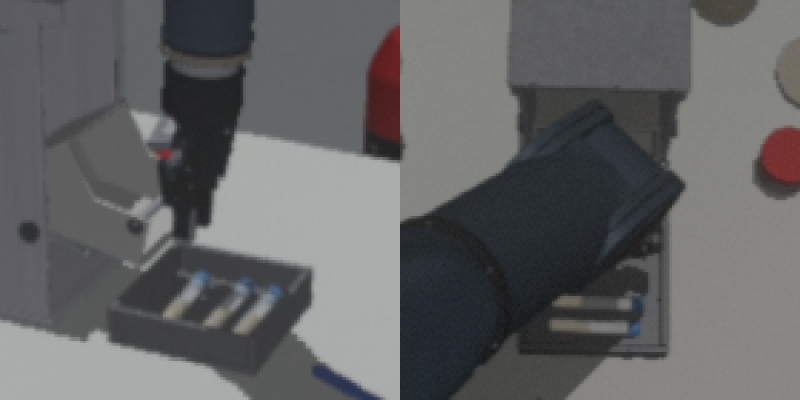

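Request:
jog_arm(
  motion="-1 0 0.0002 0.003 0 0 0; -1 0 0.0002 0.003 0 0 0",
)

```text
clock: 13.8
tcp_pos: [0.5442, -0.0355, 0.0877]
orientation: [0.729, -0.683, 0.022, -0.026]
wrist_force: [-9.9, 3.8, 15.2]
width: 0.033
```

Request:
jog_arm(
  motion="-1 0 0.0001 0.003 0 0 0; -1 0 0.0001 0.003 0 0 0",
)

```text
clock: 13.97
tcp_pos: [0.5443, -0.0355, 0.0857]
orientation: [0.729, -0.683, 0.022, -0.027]
wrist_force: [-14.4, 6.3, 33.0]
width: 0.0331
```

Request:
jog_arm(
  motion="-1 0 0 0.003 0 0 0; -1 0 0 0.003 0 0 0",
)

```text
clock: 14.13
tcp_pos: [0.5445, -0.0354, 0.084]
orientation: [0.729, -0.683, 0.022, -0.027]
wrist_force: [-19.7, 7.8, 52.4]
width: 0.033
```

Request:
jog_arm(
  motion="-1 0 0 -0.001 0 0 0; -1 0 0 -0.001 0 0 0; -1 0 0 -0.001 0 0 0; -1 0 0 -0.001 0 0 0; -1 0 0 -0.001 0 0 0; -1 0 0 -0.001 0 0 0; -1 0 0 -0.001 0 0 0; -1 0 0 -0.001 0 0 0; -1 0 0 -0.001 0 0 0; -1 0 0 -0.001 0 0 0",
)

```text
clock: 14.97
tcp_pos: [0.5446, -0.0354, 0.0847]
orientation: [0.729, -0.683, 0.022, -0.027]
wrist_force: [-16.2, 6.7, 40.9]
width: 0.0329
```

```bash
python3 - <<'E'
from plan import *
S=robot.camera("side"); 
s=robot.sense(); Rc=R.from_quat(s["orientation"]).as_matrix(); f=Rc[:,2]; print(s["clock"],s["wrist_force"],s["tcp_pos"],s["width"],s["joint_positions"])
cv2.imwrite("pics/a7.png",cv2.resize(S["img"][170:310,250:390],(560,560),interpolation=3)[:,:,::-1])
t0=np.arccos(-f[2]); p0=s["tcp_pos"]; kn=p0-.0135*f; ph0=angle(kn); res=kn-knob(ph0); print(ph0,res,np.degrees(t0))
for phi in np.arange(1.2,-.01,-.1):
    th=t0+max(0,(1.1-phi))/1.1*(np.radians(33.7)-t0); res2=res*phi/ph0+(1-phi/ph0)*np.array([.0026,.0012,.0018])
    d,w,_=todelta(knob(phi)+res2+.0135*fdir(th),th,psi,s); print(round(phi,2),d.round(4),w.round(1))
E
```

```text
15.0167 [-16.4304   6.4807  40.3504] [ 0.5446 -0.0354  0.0847] 0.033351315630881874 [-0.4462  0.6449  0.6755  2.029  -0.7187  0.6367 -0.7977]
1.2347346622926982 [0.0004 0.0021 0.    ] 4.0330247148301455
1.2 [ 0.0001 -0.0004 -0.0047] [0.  0.3 0. ]
1.1 [ 0.0001 -0.0025 -0.0181] [0.  0.3 0. ]
1.0 [ 0.0001 -0.0065 -0.0312] [2.7 0.3 0. ]
0.9 [ 0.0001 -0.0118 -0.044 ] [5.4 0.3 0. ]
0.8 [ 0.0002 -0.0183 -0.0564] [8.1 0.3 0. ]
0.7 [ 0.0002 -0.026  -0.0681] [10.8  0.3 -0. ]
0.6 [ 0.0002 -0.0349 -0.0791] [13.5  0.3 -0. ]
0.5 [ 0.0003 -0.0447 -0.0893] [16.2  0.3 -0. ]
0.4 [ 0.0003 -0.0555 -0.0985] [18.9  0.3 -0. ]
0.3 [ 0.0004 -0.0671 -0.1068] [21.6  0.3 -0. ]
0.2 [ 0.0004 -0.0794 -0.1139] [24.3  0.3 -0. ]
0.1 [ 0.0005 -0.0923 -0.1199] [27.   0.3 -0. ]
-0.0 [ 0.0006 -0.1058 -0.1247] [29.7  0.3 -0. ]
```

View pics/a7.png

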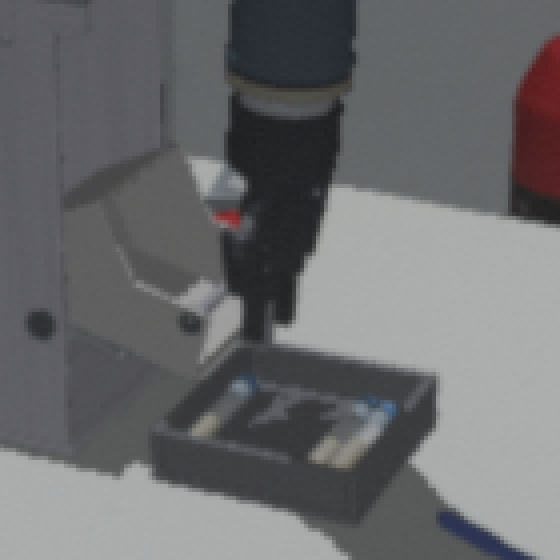

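Request:
jog_arm(
  motion="-1 0 0 -0.004 0 0 0; -1 0 -0.0005 -0.008 0 0 0; -1 0 -0.0015 -0.014 0 0 0; -1 0 -0.0025 -0.02 0 0 0; -1 0 -0.0045 -0.0265 1.3 0 0; -1 0 -0.0065 -0.033 2.7 0 0; -1 0 -0.009 -0.0395 4 0 0; -1 0 -0.0118 -0.046 5.4 0 0; -1 0 -0.015 -0.0522 6.7 0 0; -1 0 -0.0183 -0.0584 8.1 0 0; -1 0 -0.0221 -0.0643 9.4 0 0; -1 0 -0.026 -0.0701 10.8 0 0; -1 0 -0.0304 -0.0756 12.1 0 0; -1 0 -0.0349 -0.0811 13.5 0 0; -1 0 -0.0397 -0.0862 14.8 0 0; -1 0 -0.0447 -0.0913 16.2 0 0; -1 0 -0.0447 -0.0913 16.2 0 0",
)

```text
clock: 16.43
tcp_pos: [0.5854, -0.0334, 0.1772]
orientation: [0.719, -0.672, 0.121, -0.129]
wrist_force: [10.3, 4.1, -9.1]
width: 0.0332
```

```bash
python3 - <<'E'
from plan import *
s=robot.sense(); Rc=R.from_quat(s["orientation"]).as_matrix(); f=Rc[:,2]; print(s["clock"],s["wrist_force"],s["tcp_pos"],s["width"],s["joint_positions"])
t0=np.arccos(-f[2]); p0=s["tcp_pos"]; kn=p0-.0135*f; ph0=angle(kn); res=kn-knob(ph0); print(ph0,res,np.degrees(t0))
for phi in np.arange(.5,-.051,-.05):
    th=t0+max(0,(ph0-phi))/ph0*(np.radians(33)-t0); res2=res*phi/ph0+(1-phi/ph0)*np.array([.0026,.0012,.0018])
    d,w,_=todelta(knob(phi)+res2+.0135*fdir(th),th,psi,s); print(round(phi,2),d.round(4),w.round(1))
E
```

```text
16.4333 [10.2621  4.0665 -9.0862] [ 0.5854 -0.0334  0.1772] 0.03315100825208051 [-0.472   0.4359  0.6551  2.0971 -0.7963  0.4469 -0.7282]
0.47075184208458376 [ 0.0015  0.0016 -0.0015] 20.408003142595977
0.5 [-0.      0.0036  0.002 ] [-0.   0.   0.1]
0.45 [ 0.     -0.0027 -0.0013] [0.6 0.  0.1]
0.4 [ 0.0001 -0.0094 -0.0044] [1.9 0.  0.1]
0.35 [ 0.0002 -0.0162 -0.0071] [3.2 0.  0.1]
0.3 [ 0.0002 -0.0231 -0.0095] [4.6 0.  0.1]
0.25 [ 0.0003 -0.0301 -0.0116] [5.9 0.  0.1]
0.2 [ 0.0003 -0.0371 -0.0134] [7.2 0.  0.1]
0.15 [ 0.0004 -0.0443 -0.0149] [8.6 0.  0.1]
0.1 [ 0.0005 -0.0515 -0.016 ] [9.9 0.  0.1]
0.05 [ 0.0005 -0.0587 -0.0168] [11.3  0.   0.1]
0.0 [ 0.0006 -0.0659 -0.0173] [12.6  0.   0.1]
-0.05 [ 0.0007 -0.0732 -0.0175] [13.9  0.   0.1]
```

Request:
jog_arm(
  motion="-1 0 -0.0027 -0.0013 0.6 0 0; -1 0 -0.006 -0.003 1.2 0 0; -1 0 -0.0094 -0.0044 1.9 0 0; -1 0 -0.0128 -0.0058 2.5 0 0; -1 0 -0.0162 -0.0071 3.2 0 0; -1 0 -0.0196 -0.0083 3.9 0 0; -1 0 -0.0231 -0.0095 4.6 0 0; -1 0 -0.0266 -0.0106 5.2 0 0; -1 0 -0.0301 -0.0116 5.9 0 0; -1 0 -0.0336 -0.0125 6.5 0 0; -1 0 -0.0371 -0.0134 7.2 0 0; -1 0 -0.0407 -0.0142 7.9 0 0; -1 0 -0.0443 -0.0149 8.6 0 0; -1 0 -0.0479 -0.0155 9.2 0 0; -1 0 -0.0515 -0.016 9.9 0 0; -1 0 -0.0551 -0.0164 10.6 0 0; -1 0 -0.0587 -0.0168 11.3 0 0; -1 0 -0.0587 -0.0168 11.3 0 0; -1 0 -0.0587 -0.0168 11.3 0 0",
)

```text
clock: 18.02
tcp_pos: [0.633, -0.0309, 0.2123]
orientation: [0.703, -0.658, 0.185, -0.198]
wrist_force: [2.7, 4.9, -11.1]
width: 0.0328
```

```bash
python3 - <<'E'
from plan import *
s=robot.sense(); Rc=R.from_quat(s["orientation"]).as_matrix(); f=Rc[:,2]; print(s["clock"],s["wrist_force"],s["tcp_pos"],s["width"],s["joint_positions"])
t0=np.arccos(-f[2]); p0=s["tcp_pos"]; kn=p0-.0135*f; ph0=angle(kn); res=kn-knob(ph0); print(ph0,res,np.degrees(t0), "vs grasp start", p0-np.array([.6412,-.0303,.2165]), Rc.T@(np.array([.6412,-.0303,.2165])-p0))
E
```

```text
18.0167 [  2.6736   4.8525 -11.0676] [ 0.633  -0.0309  0.2123] 0.032813260147095055 [-0.3183  0.3651  0.4218  2.1201 -1.0026  0.239  -0.5356]
0.04132227892828583 [-0.      0.001  -0.0001] 31.49145503857811 vs grasp start [-0.0082 -0.0006 -0.0042] [-0.     -0.0092  0.0007]
```

Request:
jog_arm(
  motion="-1 0 -0.003 0.0003 0.7 0 0; -1 0 -0.006 0.0006 1.4 0 0; -1 0 -0.009 0.001 2 0 0; -1 0 -0.01 0.001 2 0 0; -1 0 -0.01 0.001 2 0 0; -1 0 -0.01 0.001 2 0 0",
)

```text
clock: 18.52
tcp_pos: [0.6364, -0.0306, 0.2136]
orientation: [0.7, -0.656, 0.193, -0.208]
wrist_force: [-28.1, 3.4, 1.8]
width: 0.0325
```

```bash
python3 - <<'E'
from plan import *
S=robot.camera("side"); 
s=robot.sense(); Rc=R.from_quat(s["orientation"]).as_matrix(); f=Rc[:,2]; print(s["clock"],s["wrist_force"],s["tcp_pos"],s["joint_positions"])
p0=s["tcp_pos"];kn=p0-.0135*f;print(angle(kn),Rc.T@(np.array([.6412,-.0303,.2165])-p0))
cv2.imwrite("pics/a8.png",cv2.resize(S["img"][140:310,220:390],(560,560),interpolation=3)[:,:,::-1])
E
```

```text
18.5667 [-28.5401   3.4149   1.8205] [ 0.6364 -0.0306  0.2136] [-0.2441  0.3537  0.3209  2.1328 -1.0545  0.186  -0.4816]
0.016797186386453944 [-0.     -0.0056  0.0002]
```

View pics/a8.png

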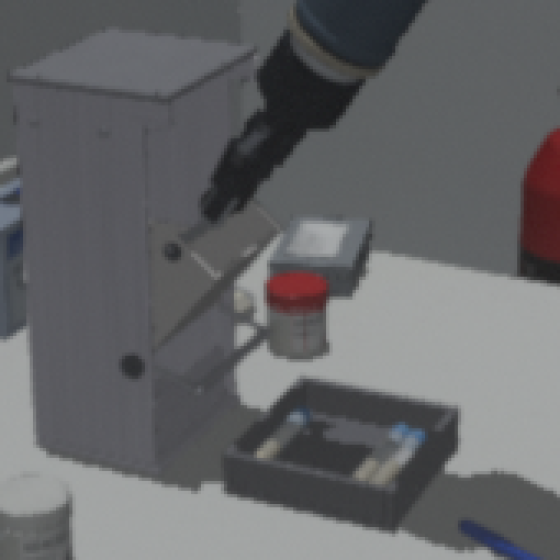

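Request:
jog_arm(
  motion="0.4 0 0 0 0 0 0; 0.4 0 0 0 0 0 0; 0.4 0 0 0 0 0 0; 0.4 0 0 0 0 0 0; 0.4 0 0 0 0 0 0; 0.4 0 0 -0.01 0 0 0; 0.4 0 0 -0.03 0 0 0; 0.4 0 0 -0.06 0 0 0; 0.4 0 0 -0.1 0 0 0; 0.4 0 0 -0.14 0 0 0; 0.4 0 0 -0.14 0 0 0",
)

```text
clock: 19.48
tcp_pos: [0.5649, -0.0361, 0.3345]
orientation: [0.699, -0.655, 0.197, -0.21]
wrist_force: [-0.5, 1.4, 1.8]
width: 0.0597
```

```bash
python3 - <<'E'
from plan import *
S,T=robot.camera("side"),robot.camera("top")
s=robot.sense(); print(s["clock"],s["wrist_force"],s["tcp_pos"],s["width"])
print(robot.place_of("side","knob")[:1],robot.place_of("top","knob")[:1])
a=cv2.resize(S["img"][140:300,230:390],(400,400),interpolation=3);b=cv2.resize(T["img"][140:310,205:375],(400,400),interpolation=3)
cv2.imwrite("pics/a9.png",np.hstack([a,b])[:,:,::-1])
o=cv2.imread("pics/side0.png")[:,:,::-1][150:250,240:340]; n=S["img"][150:250,240:340]
cv2.imwrite("pics/cmp.png",cv2.resize(np.hstack([o,n]),(800,400),interpolation=3)[:,:,::-1])
E
```

```text
19.5833 [ 0.2452  1.0363 -0.0106] [ 0.5653 -0.0344  0.3362] 0.060032318100012444
[{'at': [288.3, 204.0], 'conf': 0.96}] [{'at': [289.0, 210.2], 'conf': 0.83}]
```

View pics/a9.png

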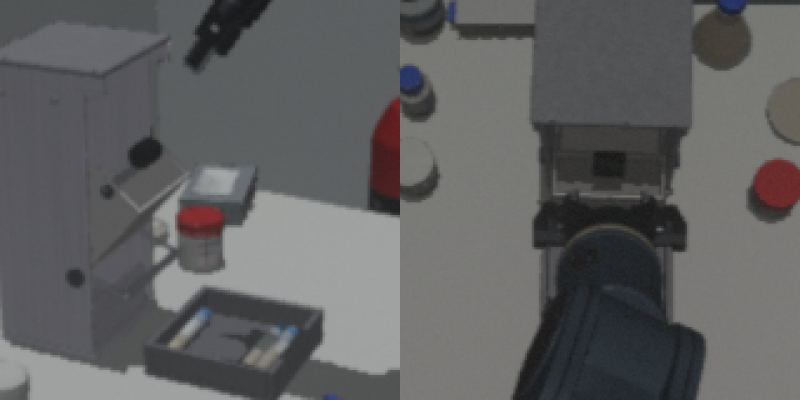

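View pics/cmp.png

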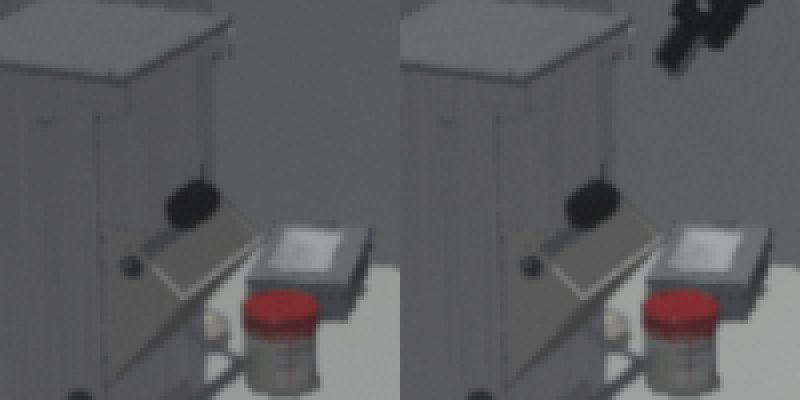

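```bash
python3 -c "
from cell import robot
print(robot.close_job())"
```

```text
the job is handed in; nothing more can be done
None
```

I finished the whole sequence and handed the job in at about 20 s of the 72 s allowed. No verdict came back, so these are only my own checks.

- **Tray:** I pinched its right-hand wall and slid it under the chute. The camera fit put it within about 3 mm of the target and roughly square to the bin.
- **Stop:** I pulled the bin to about 1.23 rad, where the wrist force rose from about 13 N to 40–52 N, so it was firmly on its stop. I held it there for about 0.9 s. The picture taken at the end of the hold showed all three tubes in the tray.
- **Return:** I eased the bin back at about 0.6 rad/s (commanded; I did not measure the joint speed). At home it pushed back with 28 N. I then opened the fingers and backed off along the tool.
- **Last pictures:** All three tubes lie in the tray and the tray is flat. The bin in the side view looks the same as at the start. The cups appear unmoved, and the bottle does too in the parts I can see. The wrist force is near zero.

Two things disagreed slightly:
- When the bin seated, the gripper was about 5.6 mm short of its original grasp pose, probably from a small slip on the knob.
- The network's knob point was up to 5 pixels off my own reading, so I used my own triangulation instead.

I did not measure the tubes' final positions in numbers.

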